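Shift the newspaper bundler into its third slot

TASK

The bundle of newspapers is ready in the bundling machine: put the machine's selector lever into the third slot of its H-shaped gate, the far right one as seen from the robot. Push the lever with the fingertips or the outside of the fingers, never taking it between them: along its left-hand slot to the cross slot if it is not there already, across to the right, then forward, away from the robot, until it is fully home. Do not force it through the gate, leave the drink bottle, tape roll and cup where they stand, and finish with the hand clear.

Things in the scene. Friction and masses are not known exactly. Their poses are not given: they have to be found in the camera images.
- gate (a point): Centre of the H-shaped gate, on the top face of its bright steel plate (148 x 132 mm, 110 mm above the table) on a grey box. x points forward (away from the robot, up to 0.35 rad askew), y left, z up. Two long slots along x, a cross slot along y between them: first slot far left, second near left, third far right, fourth near right. Slots 20 mm wide; lever shaft 12 mm thick.
- slot3 (a point): Middle of the third slot, at plate height, 20 mm forward and 18 mm right of the gate's centre; axes as the gate's. Between the long slots stand two steel tongues, 16 mm wide with round tips, ending 10 mm in front of and behind the gate's centre; the shaft cannot pass through them.
- pivot (a point): Point about which the lever turns, inside the box, 80 mm below the gate's centre; axes as the gate's. With a = across and s = shift, the knob's centre lies at 160 mm x (sin s, -cos s sin a, cos s cos a) from here, in these axes.
- knob (a point): Centre of the black ball knob, 44 mm in diameter, on top of the lever, about 80 mm above the plate and 160 mm from the pivot. Below the ball a black collar 22 mm thick, then the steel shaft. z runs up along the lever; x and y are the gate's when the lever is upright.
- bed (a point): Centre of the top of the machine's arch, 245 mm above the table, axes as the gate's. The arch (50 x 300 mm) spans a grey bed, 340 x 300 mm, with a bundle of newspapers on it, 150 mm high, to the left of the gate. Parts higher than 50 mm begin 200 mm left of the gate's centre. The machine is fixed to the table.
- across (a joint): Sideways lean of the lever, rad: -0.26 fully left, 0 upright, +0.26 fully right (stops at both). Below -0.17 in the left slots, above +0.17 in the right slots. It starts at the left, between -0.26 and -0.19. No spring: stiff, about 3 N at the knob moves it, and it stays where it is left.
- shift (a joint): Forward lean of the lever, rad: +0.30 fully forward (home in the first or third slot), 0 in the cross slot, -0.30 fully back (stops at both). It starts anywhere between -0.29 and 0.29; the lever passes along the cross slot only while this is within about 0.05 of 0. Equally stiff, no spring, stays where it is left.
- drink: Amber glass bottle standing upright, 60 mm in diameter, 170 mm high, loose; origin at the centre of its foot. It, the tape and the cup stand 15 to 20 cm to the right of the gate's centre or beyond it, in any order.
- tape: Grey tape roll lying flat, 90 mm in diameter, 45 mm high, loose; origin at the centre of its underside.
- cup: White ceramic cup, 72 mm in diameter, 80 mm high, loose; origin at the centre of its foot.

How it is judged:
By the outcome, as a careful person would: the job done as asked, in the order asked, and still so for the second after the job is handed in, with the robot touching nothing.
It also fails if it takes over 48 s, if anything falls off the work surface, if the arm or the gripper's body presses on something with over 40 N, if the wrist force passes 120 N, or if a joint passes its speed limit or range.

ROBOT

A 6-joint arm with a two-finger parallel gripper is mounted at the origin on the work surface. World frame = base frame: x ahead of the robot, y to its left, z up, the work surface at z = 0. Lengths are in mm, angles in rad, forces in N, time in s.
With the tool pointing down it reaches from about 350 to 775 mm from the base axis. Payload 7.3 kg.
Tool frame: the origin (TCP) lies between the finger pads; the fingertips stand 22 mm ahead of it and the grasp point (between the pads) lies 3 mm ahead of it; z points along the fingers, x is the direction in which the jaws open and shut, and the axes are right-handed (so a half turn about z gives the same grasp; the last joint's range is limited). The gripper opens to 92 mm and grips with 3 to 60 N. Pads are 19 mm wide; open, the fingers measure 130 mm over their backs; the gripper's body (75 mm by 190 mm) begins 47 mm behind the grasp point.
Start: joints at [-1.343, 0.342, 1.524, -0, 1.275, -0.146], TCP at [191.73, -488.756, 248.741] pointing down, gripper open.
Joint ranges: [-2.53, 2.53], [-0.77, 2.02], [0.04, 2.7], [-1, 4.14], [0.28, 2.66], [-3.11, 3.11]. Speed limits (rad/s): [2.57, 2.57, 3.14, 3.14, 3.14, 3.14].

INTERFACE

Orientations are given as [roll, pitch, yaw] about the fixed x, y, z axes, in that order (R = Rz(yaw) Ry(pitch) Rx(roll)).
In Python, from plant import * gives the robot as it stands. The module is installed in compiled form; this text tells all that it offers.
- The arm moves only by the shell command python3 -m handwheel 'ROWS' [OPENING]. ROWS is a JSON object of lists of equal length, an entry for each row: "translation": the shift along the world's x, y, z in units of 15 cm (1.0 is 15 cm), a list of three; "twist": the turn about the world's z in units of 90 degrees (1.0 is 90 degrees). In form: {"translation": [[tx, ty, tz], ...], "twist": [twist, ...]}. A call has exactly 8 rows; each row shifts and turns the pose as measured when the row begins; what a row does not reach is not made up. A row lasts 1/8 s, in which the tool goes at most 62.5 mm and 10.7 degrees, less where a joint would pass 70% of its speed; a pose out of reach is approached as far as the arm can. A call with a number of a shift or a turn outside -1 to 1 is refused whole. A call with a gripper value outside its range is refused whole. OPENING is the closure in counts, from 0 (fully open) to 255 (shut), set as the call begins (- or left out, the last holds). The fingers move at their own pace and stop on an object; the grip force is fixed at half the most. Time passes only in rows, so rows that do not move let the fingers close, or fill a call up. It gives the time, the measured TCP pose, the force and the opening at its end, in the units of the state.
- get_obs(): the state, without advancing time (a new reading comes with each control period).
- capture(name): name is "scene" or "top" or "wrist"; returns a dict with "img" (480x640x3 uint8, red, green, blue), "vertical_fov" (degrees; the focal length in pixels is half the picture's height over the tangent of half this angle, whatever the lens; pixels are square), "cx", "cy" (the principal point, pixels), "world_from_camera" (4x4, takes a point from camera to world coordinates). Camera axes: x right, y up, looking along -z (the intrinsics and any distortion apply to the point x, -y, -z); pixel columns grow to the right and rows downward; lengths in mm; the calibration is good to about 2 mm. A picture is of the moment at which its call begins. There is no depth.
- close_job(): hands the job in, once; it reports no verdict.
Trained networks look in the newest picture that a camera, given by its name, has taken for a name from the list of things; names that differ only in an ending like _2 or _b are one class to them, and where a whole thing is asked for, a point or a joint stands for the part that bears it (a point fixed in the world has none). Each returns a list of dicts, best first, with "score" (0 to 1); they miss things now and then, are a little off and sometimes report something else, mostly with a low value. They report only what shows in the picture. A call takes as long as a camera call.
- search_frame(camera, label): "position" ([x, y, z] in mm, in the coordinates of the camera as it stood for that picture, good to about 4 mm: the middle of the surface that is visible of it).
- spot_point(camera, label): "position" ([x, y, z] in mm, in the coordinates of the camera as it stood for that picture, good to about 4 mm: a listed point, or the origin of a listed thing).
The state is a dict: "time": time; "joint_positions": joint angles; "dq": joint speeds; "tau": joint torques, N m; "tool_pos": TCP position; "tcp_rot": TCP orientation; "contact_force": force on the tool from outside, world axes, zero at the start; "moment": the same for the moment, N m; "grip_width": finger opening in mm.
Only numpy, scipy, OpenCV 4.12 (cv2) and the standard library are available. Lean on these libraries where they do the work, as an engineer would, in place of code of your own. Each camera call takes 0.05 s, during which the arm holds its last target.

## Working session

There is one attempt and no reset: what is moved stays moved. The work goes in short steps, Python scripts to look and compute and a shell command to move; the robot and the scene stay as the last step left them, time stands still between calls to the robot, and variables do not carry over. Pictures are saved under pics/ and viewed, and the job is handed in when it is done.

```bash
mkdir -p pics; ls; python3 - <<'E'
from plant import *
import cv2,numpy as np
o=get_obs();print(o)
for n in ["scene","top","wrist"]:
    c=capture(n);cv2.imwrite(f"pics/{n}0.png",c["img"][:,:,::-1]);print(n,c["vertical_fov"],c["cx"],c["cy"],c["world_from_camera"])
    T=np.array(c["world_from_camera"])
    for l in ["gate","slot3","pivot","knob","bed","drink","tape","cup"]:
        for r in spot_point(n,l)[:2]:
            p=T@np.r_[r["position"],1];print(n,l,round(r["score"],2),p[:3].round(1))
E
```

```text
pics
{'time': 0.0, 'joint_positions': array([-1.34299839e+00,  3.42745181e-01,  1.52503197e+00, -1.45897220e-05,
        1.27539548e+00, -1.46003484e-01]), 'dq': array([ 4.81571145e-06,  7.09524740e-04,  9.46868432e-04, -6.55513644e-04,
       -8.01839721e-04,  5.04343398e-04]), 'tau': array([-1.09617954e-04, -4.31239200e+01, -2.44225895e+01,  7.18197436e-02,
        5.60576341e-02, -1.19292654e-04]), 'tool_pos': array([ 191.63586879, -488.36680942,  248.02806489]), 'tcp_rot': array([-3.14137659e+00,  1.56519513e-03, -1.19699048e+00]), 'contact_force': array([-1.2809183 ,  0.19381084,  0.20853977]), 'moment': array([-0.01496756,  0.01303689,  0.02057443]), 'grip_width': 91.36951664094875}
scene 54.19182779038166 322.6810493668784 239.89422981945117 [[ 4.78189667e-01 -6.98229114e-01  5.32738910e-01  1.21035471e+03]
 [ 8.78089634e-01  3.91923916e-01 -2.74507264e-01 -2.45112632e+02]
 [-1.71241559e-02  5.99059052e-01  8.00521715e-01  1.03973839e+03]
 [ 0.00000000e+00  0.00000000e+00  0.00000000e+00  1.00000000e+00]]
scene gate 0.71 [ 594.1 -144.1  107.8]
scene slot3 0.83 [ 609.  -167.7  
[... 488 characters left out ...]
]
 [ 0.00000000e+00  0.00000000e+00  0.00000000e+00  1.00000000e+00]]
top gate 0.92 [ 585.  -139.7  111.2]
top slot3 0.66 [ 602.3 -164.1  109.5]
top knob 0.77 [559.  -93.1 183.2]
top bed 0.84 [743.1 177.7 243.4]
top bed 0.17 [ 605.4 -161.4  110.4]
top drink 0.79 [ 649.4 -336.3   -1. ]
top tape 0.56 [ 7.448e+02 -2.038e+02 -7.000e-01]
top cup 0.73 [ 488.  -272.     1.4]
wrist 66.07166891510548 314.58355453116656 243.6467937601937 [[ 3.65385138e-01  8.92611047e-01  2.64081841e-01  2.63234199e+02]
 [-9.30856420e-01  3.50421308e-01  1.03495080e-01 -4.60646470e+02]
 [-1.59052044e-04 -2.83637842e-01  9.58931462e-01  3.84124782e+02]
 [ 0.00000000e+00  0.00000000e+00  0.00000000e+00  1.00000000e+00]]
```

View pics/top0.png

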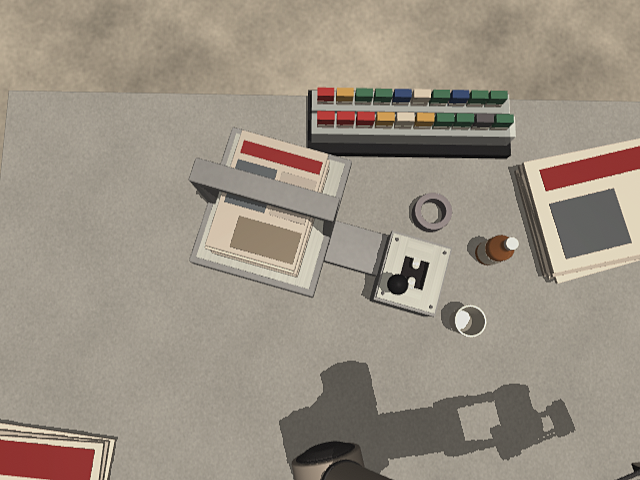

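View pics/scene0.png

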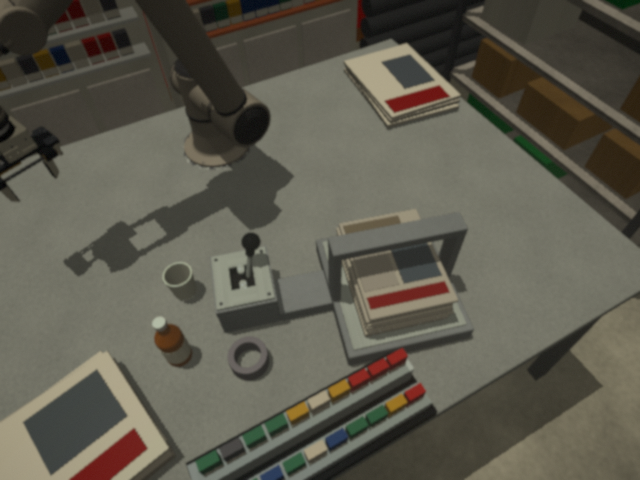

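The top view shows the plate with corners at about (393,235), (450,247), (435,315) and (376,300). The knob is near (397,284), in the near left slot. The cup is at (470,320), the bottle at (495,250) and the tape at (432,211). Next I'll rectify the plate plane to get an accurate pose.

```bash
cat > h.py <<'E'
import numpy as np,cv2
def cam(c):
    T=np.array(c["world_from_camera"]);f=240/np.tan(np.radians(c["vertical_fov"])/2)
    return T,f,c["cx"],c["cy"]
def proj(c,P):
    T,f,cx,cy=cam(c);P=np.atleast_2d(P);q=(P-T[:3,3])@T[:3,:3]
    return np.c_[cx+f*q[:,0]/-q[:,2],cy-f*q[:,1]/-q[:,2]]
def ray(c,u,v,z):
    T,f,cx,cy=cam(c);d=T[:3,:3]@np.array([(u-cx)/f,-(v-cy)/f,-1.]);o=T[:3,3];return o+d*(z-o[2])/d[2]
def rect(c,z,x0,x1,y0,y1,s):
    # picture: up=+x, left=+y
    xs=np.arange(x1,x0,-1/s);ys=np.arange(y1,y0,-1/s);Y,X=np.meshgrid(ys,xs)
    p=proj(c,np.c_[X.ravel(),Y.ravel(),np.full(X.size,z)]).astype(np.float32)
    return cv2.remap(c["img"],p[:,0].reshape(X.shape),p[:,1].reshape(X.shape),cv2.INTER_LINEAR)
E
python3 - <<'E'
from plant import *
from h import *
for n in ["top","scene"]:
    c=capture(n);im=rect(c,110,470,720,-270,-10,2)
    cv2.imwrite(f"pics/rect_{n}.png",im[:,:,::-1])
    g=im.min(axis=2);m=(g>(165 if n=="top" else 130)).astype(np.uint8)
    cs,_=cv2.findContours(m,cv2.RETR_EXTERNAL,cv2.CHAIN_APPROX_NONE)
    for k in sorted(cs,key=cv2.contourArea)[-2:]:
        r=cv2.minAreaRect(k);print(n,720-r[0][1]/2,-10-r[0][0]/2,np.array(r[1])/2,r[2])
E
```

```text
top 497.0485076904297 -246.94862365722656 [31.64600372 58.89371872] 16.798372268676758
top 590.3454895019531 -140.00030517578125 [132.20605469 149.71463013] 15.508637428283691
scene 641.0148620605469 -162.13919067382812 [63.33874893 33.41551208] 17.10272979736328
scene 575.911376953125 -177.465087890625 [ 70.15966034 119.86542511] 32.79953384399414
```

View pics/rect_top.png

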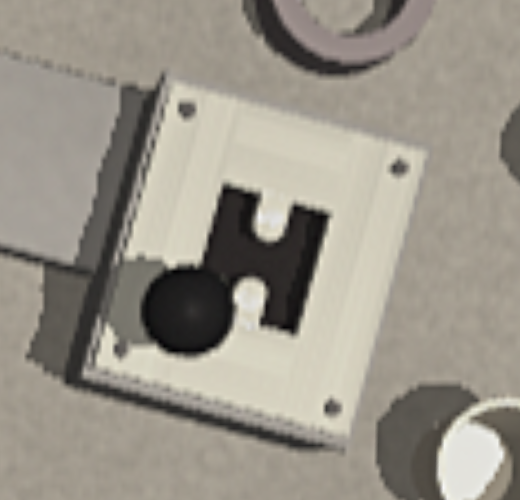

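View pics/rect_scene.png

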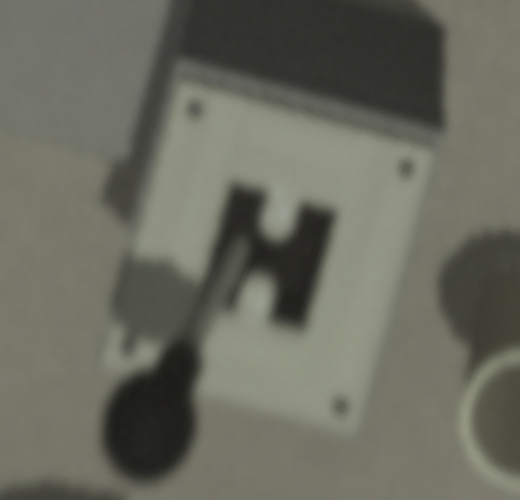

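The top rectified view shows the plate's screws centred at (260,257), which puts the gate at about (591,-141) with yaw about -0.273. The knob ball is at (187,310) there and at (148,425) in the scene view. Fitting the lever angles comes next.

```bash
cat >> h.py <<'E'
G=np.array([591.2,-141.2,110.]);YAW=-0.273
R=np.array([[np.cos(YAW),-np.sin(YAW),0],[np.sin(YAW),np.cos(YAW),0],[0,0,1]])
def g2w(p): return G+R@np.asarray(p,float)
def w2g(p): return R.T@(np.asarray(p,float)-G)
def knob(a,s): return g2w(np.array([0,0,-80])+160*np.array([np.sin(s),-np.cos(s)*np.sin(a),np.cos(s)*np.cos(a)]))
E
python3 - <<'E'
from plant import *
from h import *
from scipy.optimize import least_squares
ct=capture("top");cs=capture("scene")
def r2p(c,u,v): return proj(c,[720-v/2,-10-u/2,110])[0]
ut=r2p(ct,187,310);us=r2p(cs,148,425);print(ut,us)
f=lambda x:np.r_[proj(ct,knob(*x))[0]-ut,proj(cs,knob(*x))[0]-us]
r=least_squares(f,[-.2,-.1]);print(r.x,r.fun,knob(*r.x))
# triangulate free
f2=lambda p:np.r_[proj(ct,p)[0]-ut,proj(cs,p)[0]-us]
q=least_squares(f2,[560,-95,180]);print(q.x,q.fun,w2g(q.x))
print("slot coords", [w2g(p) for p in ([650,-338,0],[745,-204,0],[488,-274,0])])
for a,s in [(-.22,0),(.22,0),(.22,.3)]: print(a,s,knob(a,s))
E
```

```text
[397.13880928 283.89245786] [250.59838674 241.1328208 ]
[-0.24251815 -0.2722425 ] [ 0.72927495  0.03004373  0.77829759 -0.47014625] [559.74886091 -93.96218224 179.59750808]
[559.42622717 -94.12076828 177.60494691] [ 0.65491273  0.25665226  0.77941273 -0.02309917] [-43.29064974  36.76882298  67.60494691]
slot coords [array([ 109.68394234, -173.65803405, -110.        ]), array([ 165.03646015,  -19.00649422, -110.        ]), array([ -63.57238786, -155.70687686, -110.        ])]
-0.22 0 [ 600.61430529 -107.57635406  186.14359189]
0.22 0 [ 581.78569471 -174.82364594  186.14359189]
0.22 0.3 [ 627.73833377 -186.07047421  179.16967088]
```

The lever is at about across -0.24, shift -0.27, in the second slot. I'll bring the shut gripper to the near side of the knob with its jaw axis along gate x.

```bash
python3 -m handwheel '{"translation": [[0.23,0.33,0],[0.23,0.33,0],[0.23,0.33,0],[0.23,0.33,0],[0.23,0.33,0],[0.23,0.33,0],[0.23,0.33,0],[0.23,0.33,0]], "twist": [0.1,0.1,0.1,0.1,0.1,0.09,0,0]}' 255
```

```text
time: 2.55
tool_pos: [472.6, -83.8, 249.6]
tcp_rot: [3.14, -0.006, -0.248]
contact_force: [0.5, -0.9, -0.2]
grip_width: 16.6
```

```bash
python3 -m handwheel '{"translation": [[0.07,0.01,0],[0.07,0.01,-0.08],[0.07,0.01,-0.11],[0,0,-0.11],[0,0,-0.11],[0,0,-0.04],[0,0,0],[0,0,0]], "twist": [-0.016,0,0,0,0,0,0,0]}' 255
python3 - <<'E'
from plant import *
from h import *
c=capture("top");o=get_obs();print(o["tool_pos"],w2g(o["tool_pos"]),o["tcp_rot"],o["grip_width"])
cv2.imwrite("pics/t1.png",cv2.resize(c["img"][200:360,300:500,::-1],None,fx=4,fy=3.75))
c=capture("scene");cv2.imwrite("pics/s1.png",cv2.resize(c["img"][160:360,140:340,::-1],None,fx=3,fy=3))
E
```

```text
time: 3.55
tool_pos: [506.0, -78.0, 175.2]
tcp_rot: [3.141, -0.002, -0.271]
contact_force: [-0.2, -0.4, 0.1]
grip_width: 1.1
[506.0286759  -77.90487803 175.25927645] [-99.08284904  37.98704963  65.25927645] [ 3.14055077e+00 -2.54702994e-03 -2.70698638e-01] 0.1172975792826076
```

View pics/t1.png

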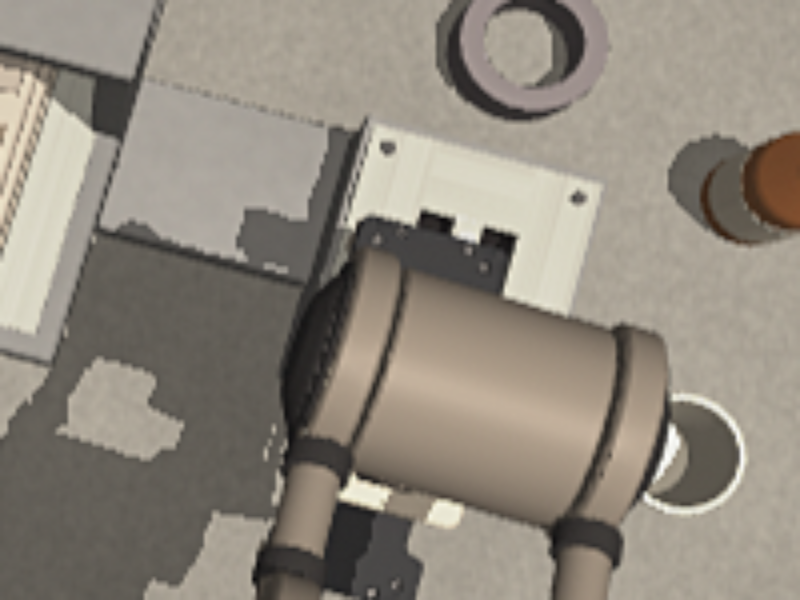

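View pics/s1.png

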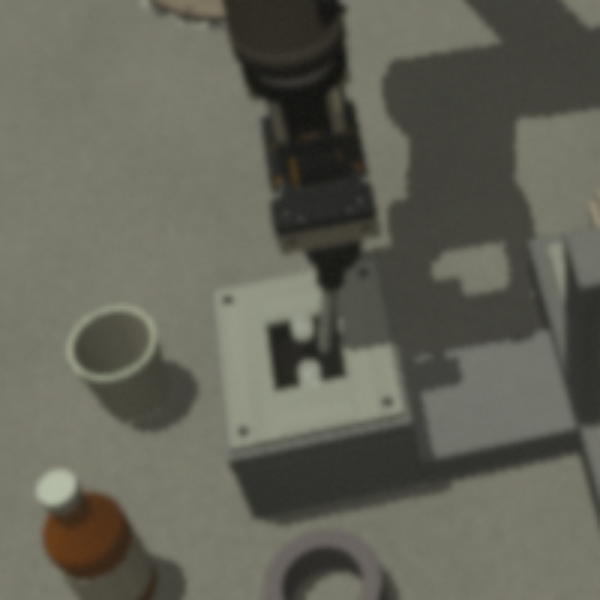

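The scene view shows the fingers behind the knob and in line with it, with the body above. I'll push forward along gate x in small rows and raise the hand slightly.

```bash
python3 -m handwheel '{"translation": [[0.064,-0.018,0.03],[0.064,-0.018,0],[0.064,-0.018,0],[0.064,-0.018,0],[0,0,0],[0,0,0],[0,0,0],[0,0,0]], "twist": [0,0,0,0,0,0,0,0]}' 255
python3 - <<'E'
from plant import *
from h import *
c=capture("wrist");o=get_obs();print(o["tool_pos"],w2g(o["tool_pos"]),o["contact_force"])
cv2.imwrite("pics/w2.png",c["img"][:,:,::-1])
T=np.array(c["world_from_camera"])
for l in ["knob","gate"]:
    for r in spot_point("wrist",l)[:2]: print(l,r["score"],w2g((T@np.r_[r["position"],1])[:3]))
c=capture("scene");cv2.imwrite("pics/s2.png",cv2.resize(c["img"][160:360,140:340,::-1],None,fx=3,fy=3))
E
```

```text
time: 4.65
tool_pos: [546.5, -88.7, 181.5]
tcp_rot: [3.141, -0.002, -0.27]
contact_force: [-1.1, 0.0, 2.0]
grip_width: 0.2
[546.51804756 -88.70987142 181.47516835] [-57.17968693  38.49901135  71.47516835] [-2.13089033  0.43427283  1.83982748]
```

View pics/w2.png

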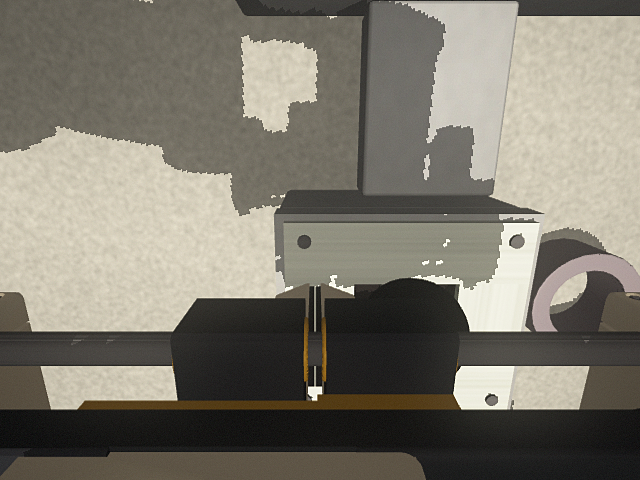

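View pics/s2.png

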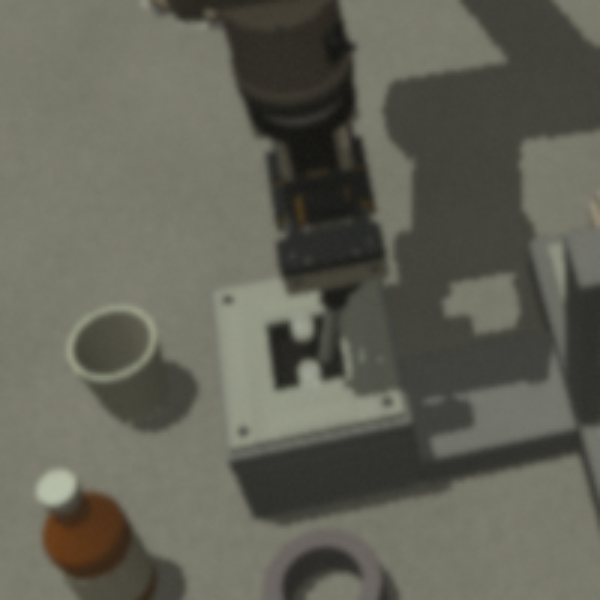

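The wrist view shows the ball partly behind the right finger, with its top edge at about (415,278) and its right edge at about (469,325). I'll draw the model over it for several values of shift.

```bash
cat >> h.py <<'E'
def sil(c,P,r=22):
    T,f,cx,cy=cam(c);v=P-T[:3,3];d=np.linalg.norm(v);n=v/d
    e1=np.cross(n,[0,0,1.]);e1/=np.linalg.norm(e1);e2=np.cross(n,e1)
    t=np.linspace(0,2*np.pi,60);rr=r*np.sqrt(1-(r/d)**2);ce=P-n*r*r/d
    return proj(c,ce+rr*(np.outer(np.cos(t),e1)+np.outer(np.sin(t),e2)))
def overlay(c,L,fn,box,k):
    im=np.ascontiguousarray(cv2.resize(c["img"][box[0]:box[1],box[2]:box[3],::-1],None,fx=k,fy=k,interpolation=cv2.INTER_CUBIC))
    cols=[(0,0,255),(0,255,0),(255,0,0),(0,255,255),(255,0,255)]
    for (a,s),col in zip(L,cols):
        p=((sil(c,knob(a,s))-[box[2],box[0]]+.5)*k).astype(int);cv2.polylines(im,[p],True,col,1)
        # shaft line
        piv=g2w([0,0,-80]);K=knob(a,s);q=proj(c,np.array([piv+(K-piv)*t for t in (.5,.85)]));q=((q-[box[2],box[0]]+.5)*k).astype(int)
        cv2.line(im,tuple(map(int,q[0])),tuple(map(int,q[1])),col,1)
    cv2.imwrite(fn,im)
E
python3 - <<'E'
from plant import *
from h import *
L=[(-.24,-.18),(-.24,-.12),(-.24,-.06)]
overlay(capture("wrist"),L,"pics/w2o.png",(220,420,240,500),3)
overlay(capture("scene"),L,"pics/s2o.png",(210,310,190,320),6)
E
```

```text
(no output)
```

View pics/w2o.png

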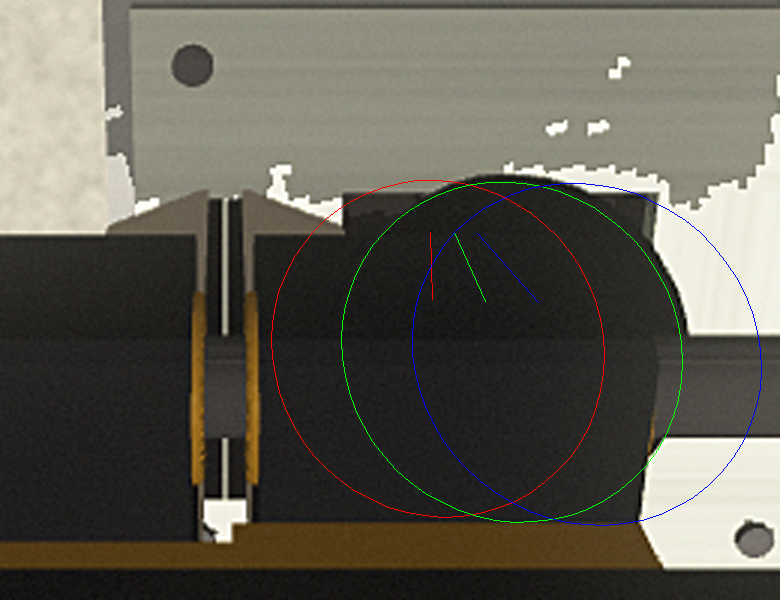

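View pics/s2o.png

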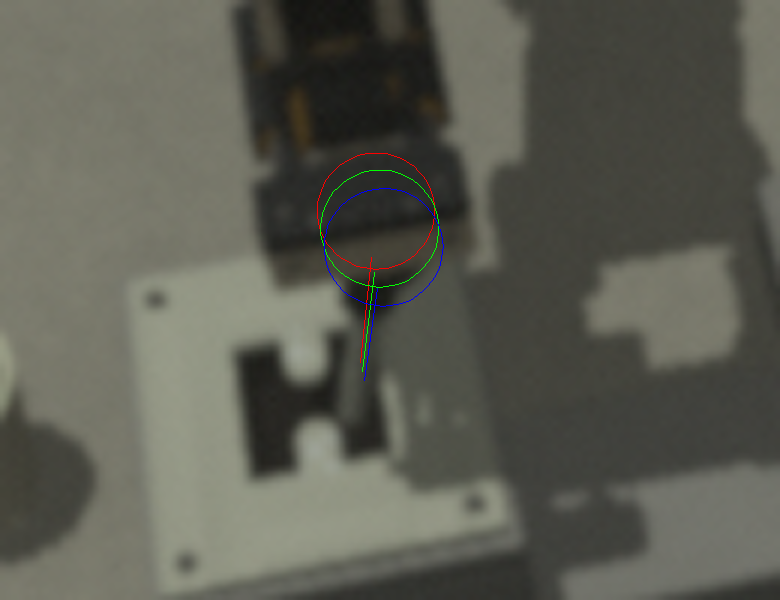

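Shift is now about -0.115 and the offset from TCP to knob is about 39 mm. I'll go about 17 mm further to reach the cross slot.

```bash
python3 -m handwheel '{"translation": [[0.037,-0.01,0],[0.037,-0.01,0],[0.037,-0.01,0],[0,0,0],[0,0,0],[0,0,0],[0,0,0],[0,0,0]], "twist": [0,0,0,0,0,0,0,0]}' 255
python3 - <<'E'
from plant import *
from h import *
o=get_obs();print(o["tool_pos"],w2g(o["tool_pos"]),o["contact_force"])
L=[(-.24,-.05),(-.24,0),(-.24,0.05)]
overlay(capture("wrist"),L,"pics/w3o.png",(220,420,240,500),3)
E
```

```text
time: 5.95
tool_pos: [564.4, -93.4, 181.6]
tcp_rot: [3.141, -0.002, -0.27]
contact_force: [-3.0, 0.6, 2.7]
grip_width: 0.4
[564.3546016  -93.41556995 181.56770898] [-38.73492759  38.77670119  71.56770898] [-2.99446864  0.63551044  2.72336599]
```

View pics/w3o.png

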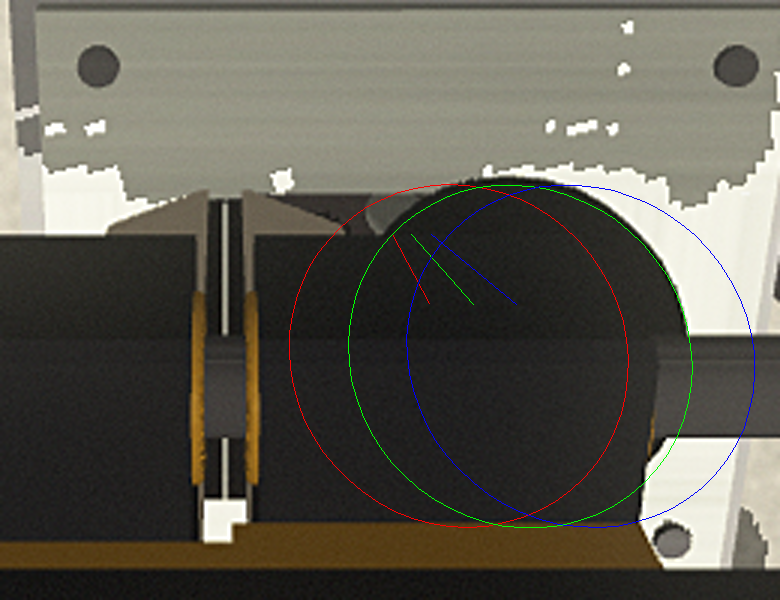

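Shift is about 0.00. I'll back off, go round to the left of the knob, and come level with it.

```bash
python3 -m handwheel '{"translation": [[-0.064,0.018,0],[-0.064,0.018,0],[0,0,0],[0.045,0.16,0],[0.045,0.16,0],[0,0,0],[0.12,-0.034,0],[0.12,-0.034,0]], "twist": [0,0,0,0,0,0,0,0]}' 255
python3 - <<'E'
from plant import *
from h import *
o=get_obs();print(o["tool_pos"],w2g(o["tool_pos"]),o["contact_force"])
E
```

```text
time: 7.0
tool_pos: [594.2, -50.7, 182.1]
tcp_rot: [3.14, -0.005, -0.27]
contact_force: [0.3, 0.3, 0.2]
grip_width: 0.5
[594.19466297 -50.66450145 182.10640515] [-21.52656125  87.99006572  72.10640515] [0.32510265 0.30889247 0.17027124]
```

```bash
python3 -m handwheel '{"translation": [[0.055,-0.015,0],[0.055,-0.015,0],[0,0,0],[0,0,0],[0,0,0],[0,0,0],[0,0,0],[0,0,0]], "twist": [0,0,0,0,0,0,0,0]}' 255
python3 - <<'E'
from plant import *
from h import *
o=get_obs();print(o["tool_pos"],w2g(o["tool_pos"]),o["contact_force"])
L=[(-.24,-.05),(-.24,0),(-.24,0.05)]
overlay(capture("top"),L,"pics/t4o.png",(210,340,340,480),5)
overlay(capture("scene"),L,"pics/s4o.png",(200,330,180,320),5)
E
```

```text
time: 8.0
tool_pos: [610.4, -56.8, 181.9]
tcp_rot: [3.139, -0.004, -0.271]
contact_force: [-0.6, -0.2, 0.2]
grip_width: -0.2
[610.36415119 -56.84416288 181.92763975] [-4.28971808 86.39890199 71.92763975] [-0.61968735 -0.20826454  0.23972682]
```

View pics/t4o.png

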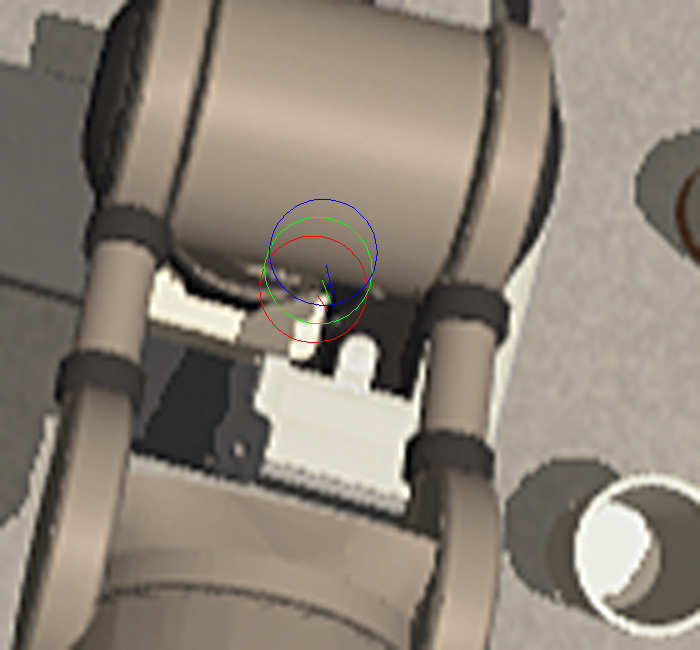

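View pics/s4o.png

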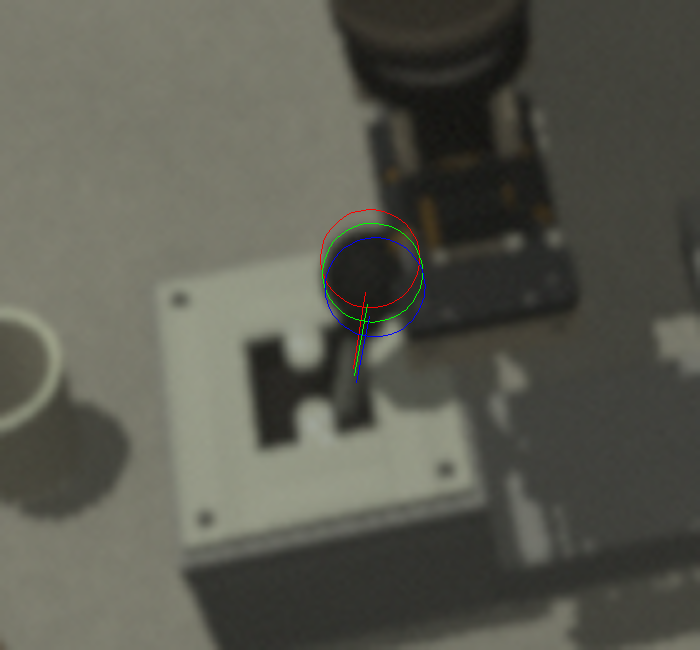

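The scene view shows the ball with its top at about (370,232), so shift is between 0 and +0.02. The finger is to its left. I'll push right in 10 mm rows.

```bash
python3 -m handwheel '{"translation": [[-0.01,-0.066,0],[-0.016,-0.064,0],[-0.018,-0.064,0],[-0.018,-0.064,0],[-0.018,-0.064,0],[0,0,0],[0,0,0],[0,0,0]], "twist": [0,0,0,0,0,0,0,0]}' 255
python3 - <<'E'
from plant import *
from h import *
o=get_obs();print(o["tool_pos"],w2g(o["tool_pos"]),o["contact_force"],o["tcp_rot"])
L=[(0,-.05),(0,0),(0,0.05)]
overlay(capture("wrist"),L,"pics/w5o.png",(220,420,240,500),3)
overlay(capture("scene"),L,"pics/s5o.png",(200,330,180,320),5)
E
```

```text
time: 9.1
tool_pos: [598.5, -108.0, 183.2]
tcp_rot: [3.142, -0.007, -0.272]
contact_force: [0.6, 2.8, 2.6]
grip_width: 0.3
[ 598.50280693 -107.95763398  183.15878656] [-1.93050063 33.9802745  73.15878656] [0.55731911 2.81757537 2.55314704] [ 3.14158611 -0.00726955 -0.27177252]
```

View pics/w5o.png

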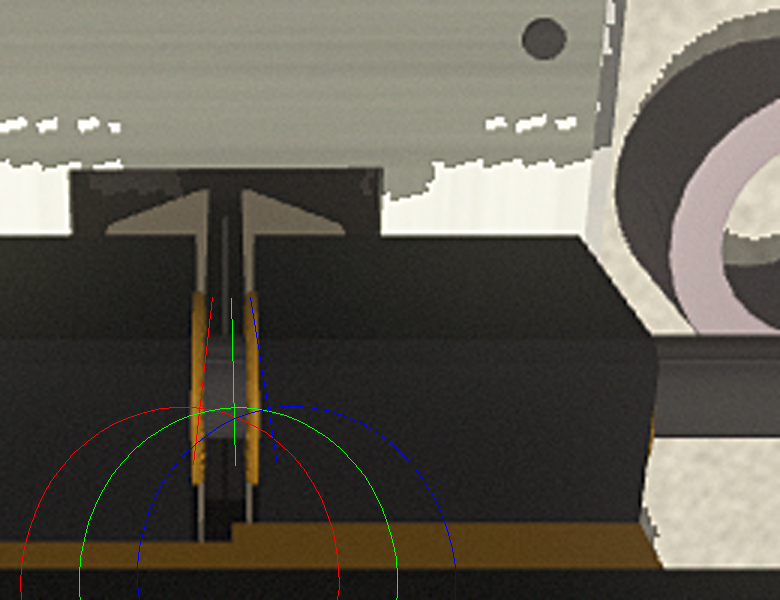

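View pics/s5o.png

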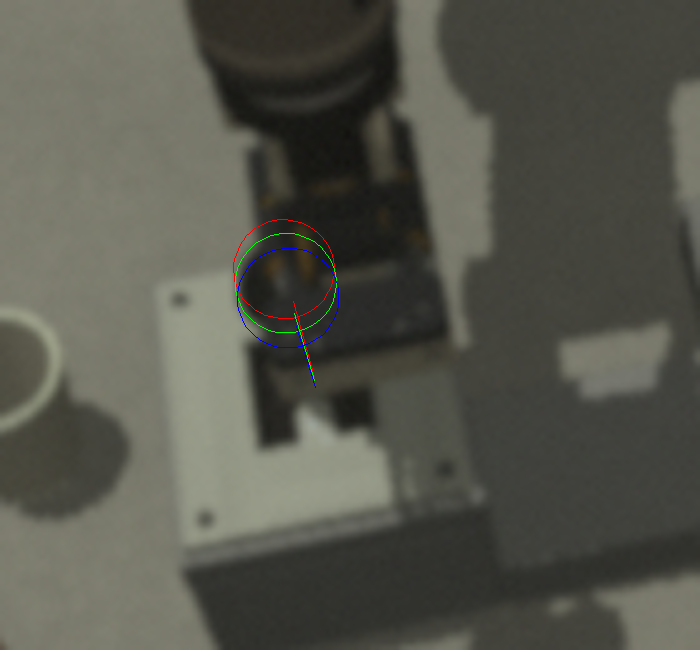

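The push force is 2.8 N, so the lever is moving freely. It should be near upright now, hidden beneath the body. I'll continue right.

```bash
python3 -m handwheel '{"translation": [[-0.018,-0.064,-0.005],[-0.018,-0.064,0],[-0.018,-0.064,0],[0,0,0],[0,0,0],[0,0,0],[0,0,0],[0,0,0]], "twist": [0,0,0,0,0,0,0,0]}' 255
python3 - <<'E'
from plant import *
from h import *
o=get_obs();print(o["tool_pos"],w2g(o["tool_pos"]),o["contact_force"],o["tcp_rot"])
L=[(0.17,0),(.22,0),(0.26,0.0)]
overlay(capture("scene"),L,"pics/s6o.png",(200,330,150,290),5)
E
```

```text
time: 10.2
tool_pos: [589.7, -138.6, 182.1]
tcp_rot: [3.141, -0.007, -0.271]
contact_force: [1.1, 1.2, 0.9]
grip_width: 0.3
[ 589.72895269 -138.64424399  182.07224916] [-2.10565596  2.06448103 72.07224916] [1.09305312 1.15362585 0.92014682] [ 3.14119714 -0.00676425 -0.27133878]
```

View pics/s6o.png

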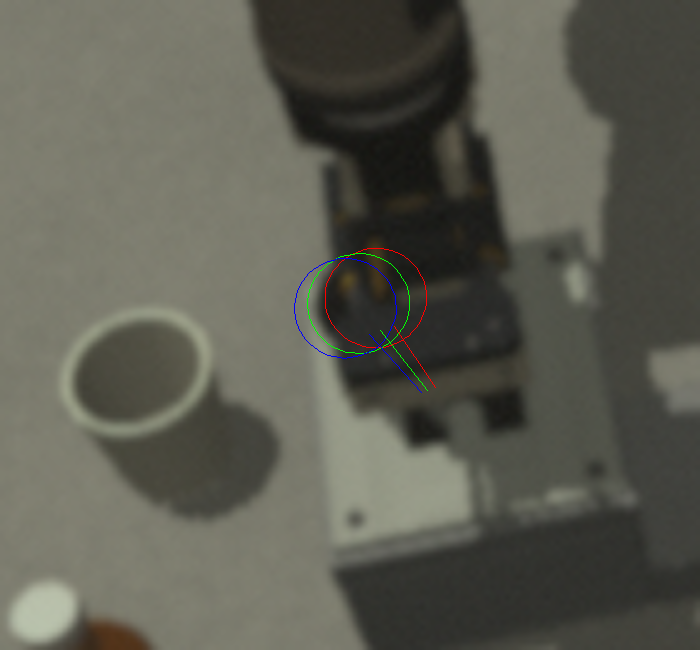

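```bash
python3 -m handwheel '{"translation": [[-0.007,-0.024,0],[-0.007,-0.024,0],[0,0,0],[0,0,0],[0.018,0.064,0],[0.036,0.128,0],[0.018,0.064,0],[0,0,0]], "twist": [0,0,0,0,0,0,0,0]}' 255
python3 - <<'E'
from plant import *
from h import *
o=get_obs();print(o["tool_pos"],w2g(o["tool_pos"]),o["contact_force"],o["tcp_rot"])
L=[(0.17,0),(.22,0),(0.26,0.0)]
overlay(capture("scene"),L,"pics/s7o.png",(200,330,150,290),5)
overlay(capture("top"),L,"pics/t7o.png",(210,340,340,480),5)
E
```

```text
time: 11.25
tool_pos: [598.2, -104.8, 181.2]
tcp_rot: [3.14, -0.004, -0.271]
contact_force: [-0.0, -0.5, 0.7]
grip_width: 0.3
[ 598.21687891 -104.82131672  181.21973299] [-3.0514584  36.92335018 71.21973299] [-0.00084059 -0.45272564  0.68929156] [ 3.14032008 -0.00428155 -0.2705574 ]
```

View pics/s7o.png

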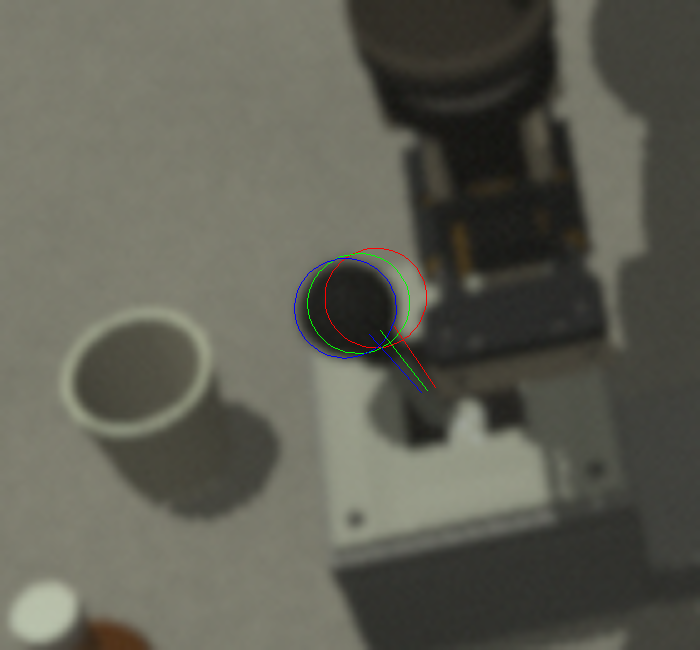

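View pics/t7o.png

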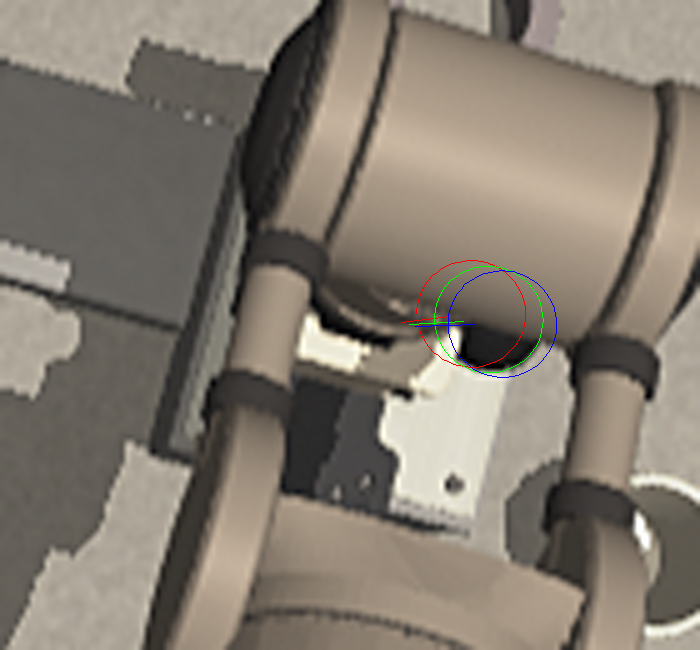

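Both views put across at about +0.245 and shift at about 0, so the lever is in the right-hand slot line. I'll go round to the near side.

```bash
python3 -m handwheel '{"translation": [[-0.23,0.065,0],[-0.23,0.065,0],[0,0,0],[-0.067,-0.24,0],[-0.067,-0.24,0],[0,0,0],[0,0,0],[0,0,0]], "twist": [0,0,0,0,0,0,0,0]}' 255
python3 - <<'E'
from plant import *
from h import *
o=get_obs();print(o["tool_pos"],w2g(o["tool_pos"]),o["contact_force"],o["tcp_rot"])
L=[(0.24,-.05),(.24,0),(0.24,0.05)]
overlay(capture("top"),L,"pics/t8o.png",(210,340,340,480),5)
E
```

```text
time: 12.35
tool_pos: [509.8, -162.3, 181.9]
tcp_rot: [3.139, -0.009, -0.273]
contact_force: [-0.8, 0.4, 0.3]
grip_width: 0.3
[ 509.80837071 -162.32461727  181.85745916] [-72.68174956 -42.28723275  71.85745916] [-0.84225491  0.42603041  0.26566737] [ 3.13873825 -0.0094091  -0.2730269 ]
```

View pics/t8o.png

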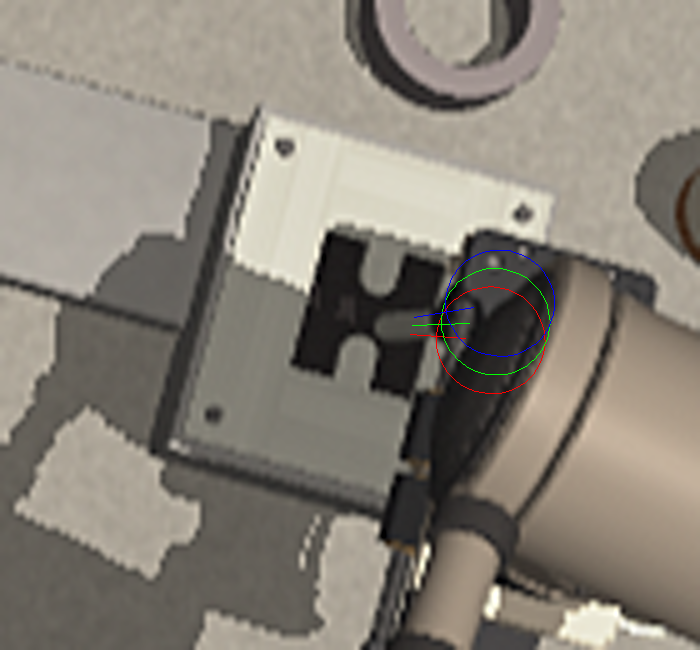

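The top view shows the shaft on the s=0 line in the right arm of the cross slot. I'll push forward.

```bash
python3 -m handwheel '{"translation": [[0.071,0.008,0],[0.064,-0.018,0],[0.064,-0.018,0],[0.064,-0.018,0],[0.064,-0.018,0],[0.064,-0.018,0],[0,0,0],[0,0,0]], "twist": [0,0,0,0,0,0,0,0]}' 255
python3 - <<'E'
from plant import *
from h import *
o=get_obs();print(o["tool_pos"],w2g(o["tool_pos"]),o["contact_force"],o["tcp_rot"])
L=[(0.24,.1),(.24,0.15),(0.24,0.2)]
overlay(capture("wrist"),L,"pics/w9o.png",(220,420,240,500),3)
E
```

```text
time: 13.4
tool_pos: [572.8, -173.8, 181.5]
tcp_rot: [3.139, -0.007, -0.271]
contact_force: [-0.9, 0.5, 0.9]
grip_width: 0.6
[ 572.83004787 -173.82584293  181.45441553] [ -8.89301588 -36.37052428  71.45441553] [-0.92513765  0.51834986  0.87764902] [ 3.13910103 -0.00738238 -0.27056385]
```

View pics/w9o.png

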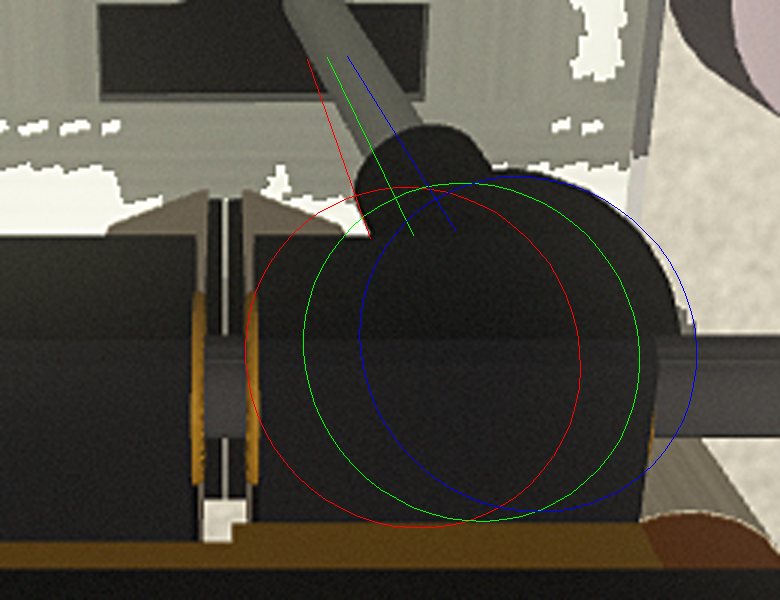

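Shift is about 0.19 and moving freely. I'll make the final push towards home in small rows.

```bash
python3 -m handwheel '{"translation": [[0.032,-0.009,0],[0.032,-0.009,0],[0.032,-0.009,0],[0.008,-0.002,0],[0,0,0],[0,0,0],[0,0,0],[0,0,0]], "twist": [0,0,0,0,0,0,0,0]}' 255
python3 - <<'E'
from plant import *
from h import *
o=get_obs();print(o["tool_pos"],w2g(o["tool_pos"]),o["contact_force"],o["tcp_rot"])
E
```

```text
time: 14.45
tool_pos: [587.9, -177.7, 180.3]
tcp_rot: [3.14, -0.003, -0.271]
contact_force: [-2.1, 0.2, -1.4]
grip_width: 0.3
[ 587.89471996 -177.65419021  180.30940607] [  6.64596157 -35.99533379  70.30940607] [-2.08063371  0.20340303 -1.39840159] [ 3.13992502 -0.00317364 -0.27057939]
```

```bash
python3 -m handwheel '{"translation": [[0.013,-0.004,0],[0.013,-0.004,0],[0,0,0],[0,0,0],[0,0,0],[0,0,0],[0,0,0],[0,0,0]], "twist": [0,0,0,0,0,0,0,0]}' 255
python3 - <<'E'
from plant import *
from h import *
o=get_obs();print(o["tool_pos"],w2g(o["tool_pos"]),o["contact_force"],o["tcp_rot"])
L=[(0.24,.25),(.24,0.3),(0.26,0.3)]
overlay(capture("wrist"),L,"pics/w10o.png",(220,420,240,500),3)
E
```

```text
time: 15.45
tool_pos: [591.1, -178.6, 180.0]
tcp_rot: [3.14, -0.001, -0.27]
contact_force: [-3.1, 1.9, -1.8]
grip_width: 0.2
[ 591.13551537 -178.55586597  179.98011243] [ 10.00984976 -35.98982896  69.98011243] [-3.14922173  1.89667761 -1.79794594] [ 3.14013627e+00 -6.32866375e-04 -2.70461673e-01]
```

View pics/w10o.png

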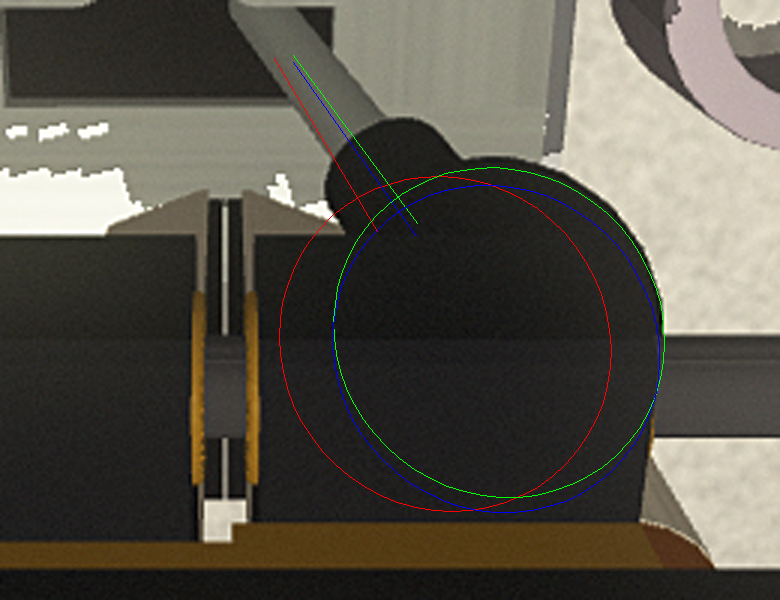

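Shift is about 0.295 and the force is still only about 3.7 N. I'll nudge on until the stop shows as a rise in force.

```bash
python3 -m handwheel '{"translation": [[0.013,-0.004,0],[0,0,0],[0.007,-0.002,0],[0,0,0],[0,0,0],[0,0,0],[0,0,0],[0,0,0]], "twist": [0,0,0,0,0,0,0,0]}' 255
python3 - <<'E'
from plant import *
from h import *
o=get_obs();print(w2g(o["tool_pos"]),R.T@o["contact_force"])
E
```

```text
time: 16.5
tool_pos: [592.5, -179.0, 179.8]
tcp_rot: [3.14, 0.005, -0.27]
contact_force: [-5.2, 1.2, 0.2]
grip_width: 0.5
[ 11.40485749 -36.01836644  69.76743432] [-5.29128776 -0.27127346  0.17256703]
```

```bash
python3 -m handwheel '{"translation": [[0.014,-0.004,0],[0.014,-0.004,0],[0.014,-0.004,0],[0,0,0],[0,0,0],[0,0,0],[0,0,0],[0,0,0]], "twist": [0,0,0,0,0,0,0,0]}' 255
python3 - <<'E'
from plant import *
from h import *
o=get_obs();print(w2g(o["tool_pos"]),R.T@o["contact_force"])
E
```

```text
time: 17.5
tool_pos: [594.5, -179.5, 179.6]
tcp_rot: [3.141, 0.018, -0.27]
contact_force: [-5.1, 2.0, -0.6]
grip_width: 0.3
[ 13.45870176 -35.99110994  69.59470512] [-5.43635244  0.57297293 -0.61614854]
```

The force holds at about 5.4 N while the hand starts to yield, with pitch up to 0.018. That suggests the lever is at its stop. I'll back off and look.

```bash
python3 -m handwheel '{"translation": [[-0.064,0.018,0],[-0.19,0.053,0.0],[-0.25,0.07,0.1],[-0.1,-0.2,0.2],[0,-0.3,0.2],[0,-0.3,0.2],[0,0,0],[0,0,0]], "twist": [0,0,0,0,0,0,0,0]}' 255
python3 - <<'E'
from plant import *
from h import *
o=get_obs();print(o["tool_pos"],R.T@o["contact_force"])
L=[(0.24,.27),(.24,0.3),(0.26,0.3)]
overlay(capture("top"),L,"pics/t11o.png",(190,340,340,500),5)
overlay(capture("scene"),L,"pics/s11o.png",(200,330,150,290),5)
E
```

```text
time: 18.5
tool_pos: [504.1, -282.5, 291.1]
tcp_rot: [3.135, -0.005, -0.269]
contact_force: [-0.5, -0.3, -0.3]
grip_width: 0.8
[ 504.08358855 -282.45787823  291.13906109] [-0.38194459 -0.46594808 -0.34812794]
```

View pics/t11o.png

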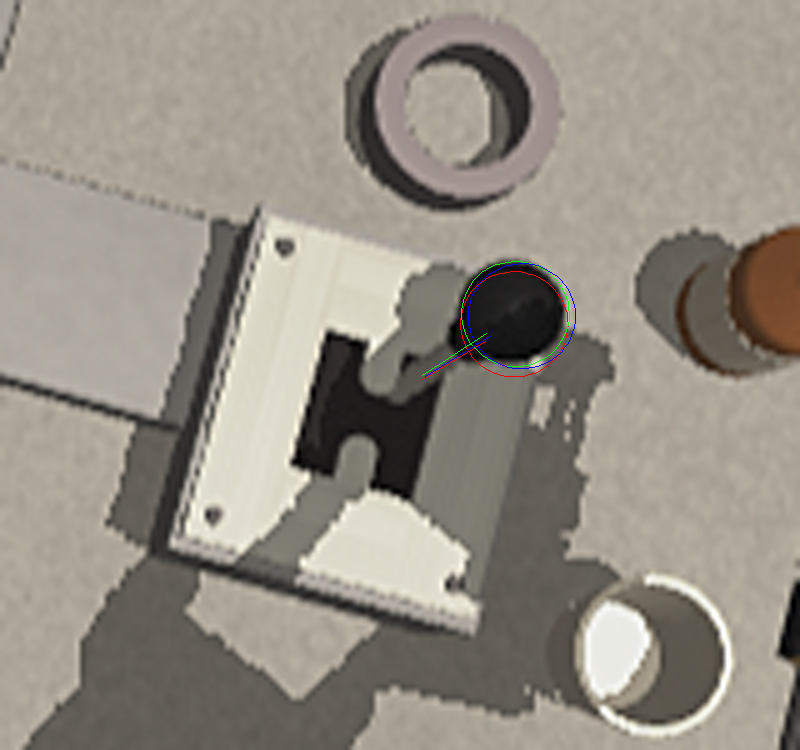

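View pics/s11o.png

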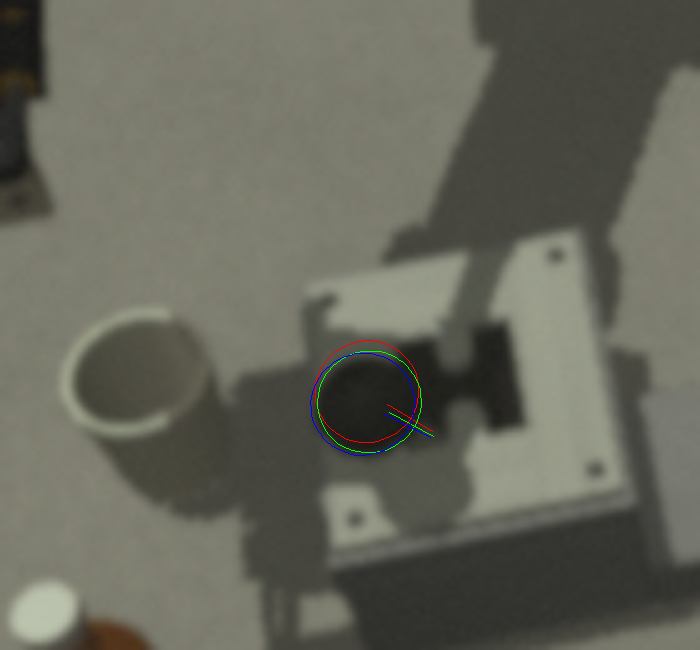

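The ball sits on the s=0.30 outline in both views. A numerical fit will confirm it, and I'll check that the loose objects haven't moved.

```bash
python3 - <<'E'
from plant import *
from h import *
from scipy.optimize import least_squares
o=get_obs();print(o["time"])
obs={}
for n,th in (("top",60),("scene",45)):
    c=capture(n);p=proj(c,knob(.24,.3))[0].round().astype(int);b=16
    im=c["img"][p[1]-b:p[1]+b,p[0]-b:p[0]+b].max(axis=2)
    cv2.imwrite(f"pics/k_{n}.png",cv2.resize(im,None,fx=12,fy=12,interpolation=cv2.INTER_NEAREST))
    print(n,p,im[b,::2],im[::2,b])
    obs[n]=c
    T=np.array(c["world_from_camera"])
    for l in ["knob","drink","tape","cup"]:
        for r in spot_point(n,l)[:1]: print(n,l,round(r["score"],2),(T@np.r_[r["position"],1])[:3].round(1))
print(knob(.24,.3))
for n,g in (("top",(512/5+340-.5,313/5+190-.5)),("scene",(366/5+150-.5,399.5/5+200-.5))):
    f=lambda x:proj(obs[n],knob(*x))[0]-g
    print(n,least_squares(f,[.24,.3]).x)
f=lambda x:np.r_[proj(obs["top"],knob(*x))[0]-(512/5+339.5,313/5+189.5),proj(obs["scene"],knob(*x))[0]-(366/5+149.5,399.5/5+199.5)]
print(least_squares(f,[.24,.3]).x)
E
```

```text
18.6
top [443 252] [126 131  70  22  28  32  34  34  34  28  24  22  25 189 176 173] [174 171 179  69  30  33  35  47  34  26  25  24  20  73 128 127]
top knob 0.62 [ 624.  -187.8  182.3]
top drink 0.88 [ 647.3 -336.7   -1.6]
top tape 0.66 [ 7.491e+02 -2.011e+02  5.000e-01]
top cup 0.95 [ 485.8 -271.3    3.1]
scene [223 280] [67 69 67 49 33 33 37 36 35 31 33 31 31 30 33 35] [154 123  87  79  43  33  34  36  35  34  35  29  30  40  75  84]
scene knob 0.89 [ 632.1 -193.4  174.5]
scene drink 0.83 [ 653.2 -345.2   -4.2]
scene tape 0.83 [ 748.9 -208.4    4.4]
scene cup 0.88 [ 4.876e+02 -2.772e+02 -1.000e-01]
[ 626.93579895 -188.93676604  178.4727377 ]
top [0.22975701 0.299739  ]
scene [0.24871407 0.29015601]
[0.23872631 0.29628449]
```

```bash
python3 -m handwheel '{"translation": [[-0.1,-0.2,0],[-0.1,-0.2,0],[0,0,0],[0,0,0],[0,0,0],[0,0,0],[0,0,0],[0,0,0]], "twist": [0,0,0,0,0,0,0,0]}'
python3 -c "
from plant import *
print(close_job())"
```

```text
time: 20.1
tool_pos: [475.2, -341.0, 291.4]
tcp_rot: [3.136, -0.005, -0.264]
contact_force: [0.6, -0.5, -0.4]
grip_width: 0.5
the job is handed in; nothing more can be done
None
```

The lever is in the third slot and looks fully home. With the gripper shut, I pushed the knob with the outside of the fingers. It started in the second slot, at about across -0.24, shift -0.27. I moved it forward to the cross slot, then right to about +0.24, then forward to the stop. The job was handed in at about 20 s.

- **Lever:** The last fit from both cameras gave across about +0.24 and shift about 0.296, where home is 0.30. The two cameras differed a little, 0.300 from the top view and 0.290 from the scene view.
- **Stop:** In the last nudge, about 6 mm of commanded push moved the hand only 2 mm. The force held at about 5 N and the wrist tilted slightly. The hand ended about 5 mm beyond where I expected contact at home, which I put down to the hand yielding. The rise in force was modest, so the stop rests on these signs and the camera fit together.
- **Forces:** No reading was above about 6 N. They were taken only at the end of each call, so brief peaks in between would not show.
- **Surroundings:** The bottle and cup measured within about 3 mm of their starting places when I compare the same camera. The tape read about 5 mm off in the top view, close to the networks' error of about 4 mm; the hand never went near it.
- **Hand:** It finished clear of everything, with the fingertips about 270 mm above the table and no contact force.

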